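Set the guarded speed knob of a tube shaker

TASK

Set the speed of the tube shaker: swing the grey guard cover up by its bar handle and all the way over until it leans back on its stop and stays open by itself, and let go of it. Then turn the black knob clockwise until its pointer nose lines up with the raised tab on the dial ring, and leave the cover propped open. Do not move or tip the bottle, the tube rack or the jar.

Things in the scene. Friction and masses are not known exactly. Their poses are not given: they have to be found in the camera images.
- shaker: White bench shaker standing fixed on the table. Origin on the table (z = 0) straight below the knob's axis; its x axis points away from the operator, y to the left, z up. Housing x -95 to 95 mm, y -210 to 95 mm, deck 45 mm high. The right part (y -100 to -195 mm) carries a tube block, tube tops 83 mm above the table. A hinge wall 12 mm thick rises at y 72 to 84 mm to 91 mm above the table; two small stop prongs lean left from it, to 129 mm above the table.
- cover (a joint): Angle (rad) of the grey flip cover over the knob: 0 closed (level), growing as its right edge is lifted and swung over to the left, 2.0 on the stop. Hinge on its left edge along the shaker's x axis. The cover falls shut when let go below about 1.5 rad; beyond about 1.6 rad it falls back on its stop and stays there. It is light (90 to 180 g) and swings freely.
- cover_hinge (a point): Point on the cover's hinge line at mid length, 72 mm left of the knob's axis and 95 mm above the table. Its axes turn with the cover and equal the shaker's when the cover is closed; the cover plate (120 mm along x, 4 mm thick) reaches from the hinge to y = -132 mm of this frame and has a 28 mm deep flange down from that edge.
- cover_handle (a point): Middle of the bar handle on the cover's top: a round steel bar 10 mm thick, 80 mm long between two posts, parallel to the hinge, 33 mm above the plate; in the cover_hinge frame at (0, -114, 37) mm. Turns with the cover.
- knob (a joint): Angle (rad) of the knob: 0 when the pointer is along the shaker's x axis, growing clockwise seen from above; limits -1.3 and 1.5. It starts between -0.9 and -0.4 and stays where it is left (light friction, 0.03 N m).
- knob_grip (a point): On the knob's axis, 79 mm above the table, the middle of the grip: an upright bar 40 mm long, 14 mm wide, from 59 to 89 mm above the table, on a round skirt of 48 mm diameter. This frame's x axis runs along the bar to the pointer end and turns with the knob.
- knob_pointer (a point): Tip of the knob's pointer, a small nose on the skirt 30 mm from the axis in line with the bar, with a white line on it and on the bar's top.
- index (a joint): Angle (rad) of the dial ring's raised tab, counted as for the knob, between 0.1 and 0.6. The ring is locked and cannot be turned: when the two joint values are equal, the pointer is at the tab.
- index_mark (a point): The point 30 mm from the knob's axis where the pointer tip must come: the inner side of the raised black tab (6 mm wide, 34 to 47 mm from the axis, 6 mm high) on the ring round the knob.
- bottle: Small clear reagent bottle with a blue cap, 56 mm diameter, 105 mm high, standing left of the shaker; origin at the centre of its underside. Leave alone.
- rack: White tube rack 90 x 130 mm, 46 mm high with its tubes, beyond the shaker; origin at the centre of its underside. Leave alone.
- jar: Amber jar with a black cap, 48 mm diameter, 50 mm high, on the robot's side of the shaker; origin at the centre of its underside. Leave alone.

How it is judged (in metres and radians):
On the way, in this order (a step that is already met when the one before it is completed fails the run):
1. the cover leans back on its stop (beyond 1.85 rad), let go by the robot (value of joint cover above 1.85 rad and contact force between cover and the arm below 0.1 N and contact force between cover and the fingers below 0.1 N), for 0.2 s.
2. the knob's pointer tip is within 5 mm of the index mark (9.5 degrees) (horizontal distance between knob_pointer and index_mark below 0.005 m), for 0.2 s.
At the end, for the whole second after the job is handed in: The cover leans open on its stop (beyond 1.85 rad), the knob is at rest with its pointer tip within 5 mm (9.5 degrees) of the index mark (value of joint cover above 1.85 rad and horizontal distance between knob_pointer and index_mark below 0.005 m and velocity of joint knob between -0.05 and 0.05 rad/s); the robot touches nothing.
It fails at once if the bottle, rack or jar is moved more than 30 mm or tipped more than 0.5 rad (distance of any of bottle, rack, jar from where it was at the start of the episode above 0.03 m or angle between any of bottle, rack, jar's own z axis and vertical above 0.5 rad).
It also fails if it takes over 51 s, if anything falls off the work surface, if the arm or the gripper's body presses on something with over 40 N, if the wrist force passes 120 N, or if a joint passes its speed limit or range.

ROBOT

A 6-joint arm with a two-finger parallel gripper is mounted at the origin on the work surface. World frame = base frame: x ahead of the robot, y to its left, z up, the work surface at z = 0. Lengths are in mm, angles in rad, forces in N, time in s.
With the tool pointing down it reaches from about 350 to 775 mm from the base axis. Payload 7.3 kg.
Tool frame: the origin (TCP) lies midway between the tips of the shut fingers; the grasp point (between the pads) lies 19 mm behind it; z points along the fingers, y is the direction in which the jaws open and shut (so a half turn about z gives the same grasp; the last joint's range is limited). The gripper opens to 92 mm and grips with 3 to 60 N. Pads are 19 mm wide; open, the fingers measure 130 mm over their backs; the gripper's body (75 mm by 190 mm) begins 47 mm behind the grasp point.
Start: joints at [1.062, 0.342, 1.524, -0, 1.275, -0.146], TCP at [186.307, 490.853, 203.741] pointing down, gripper open.
Joint ranges: [-2.53, 2.53], [-0.77, 2.02], [0.04, 2.7], [-1, 4.14], [0.28, 2.66], [-3.11, 3.11]. Speed limits (rad/s): [2.57, 2.57, 3.14, 3.14, 3.14, 3.14].

INTERFACE

Orientations are given as [roll, pitch, yaw] about the fixed x, y, z axes, in that order (R = Rz(yaw) Ry(pitch) Rx(roll)).
In Python, from plant import sensors, imaging, ticket gives the robot as it stands. The module is installed in compiled form; this text tells all that it offers.
- The arm moves only by the tool arm_command, never from a script. Its argument "increments" is one flat list of numbers, 5 for each row, row after row: the closure, from 0 (fully open) to 1 (shut), then the shift along the tool's x, y, z in mm, then the turn about the tool's z in degrees. In form: [hand, dx, dy, dz, spin, hand, dx, dy, dz, spin, ...]. A call has 1 to 20 rows; each row is the pose to reach, as a shift and turn from the pose commanded when the call began, along the tool's axes at that moment; what a row does not reach only later rows make up. A row lasts 1/8 s, in which the tool goes at most 62.5 mm and 10.7 degrees, less where a joint would pass 70% of its speed; a pose out of reach is approached as far as the arm can. A call with a gripper value outside its range is refused whole. The fingers move at their own pace and stop on an object; the grip force is fixed at half the most. Time passes only in rows, so rows that repeat a pose let the fingers close. It gives the time, the measured TCP pose, the force and the opening at its end, in the units of the state.
- sensors.get_obs(): the state, without advancing time (a new reading comes with each control period).
- imaging.capture(name): name is "scene" or "top"; returns the picture (480x640x3 uint8, blue, green, red); there is no depth.
- imaging.calibration(name): a dict with "fx", "fy", "cx", "cy" (pixels), "world_to_cam" (4x4, takes a point from world to camera coordinates). Camera axes: x right, y down, z forward; pixel columns grow to the right and rows downward; lengths in mm; the calibration is good to about 2 mm. A picture is of the moment at which its call begins. calibration takes no time and is no camera call.
- ticket.close_job(): hands the job in, once; it reports no verdict.
The state is a dict: "time": time; "joint_positions": joint angles; "dq": joint speeds; "tau": joint torques, N m; "tool_pos": TCP position; "tcp_rot": TCP orientation; "contact_force": force on the tool from outside, world axes, zero at the start; "moment": the same for the moment, N m; "grip_width": finger opening in mm.
Only numpy, scipy, OpenCV 4.12 (cv2) and the standard library are available. Lean on these libraries where they do the work, as an engineer would, in place of code of your own. Each camera call takes 0.05 s, during which the arm holds its last target. There are 200 camera calls.

## Working session

There is one attempt and no reset: what is moved stays moved. The work goes in short steps, Python scripts to look and compute and a tool call to move; the robot and the scene stay as the last step left them, time stands still between calls to the robot, and variables do not carry over. Pictures are saved under pics/ and viewed, about 8 in all and at most 12, crops included, and the job is handed in when it is done.

Besides the shell and the picture viewer there is one more tool, called after "Request:" as name(argument=value, ...), one argument or row to a line, values as JSON. arm_command: Moves the arm, as the interface text tells. Its arguments: {"type":"object","properties":{"increments":{"type":"array","items":{"type":"number"}}},"required":["increments"]}

```bash
mkdir -p pics
python3 - <<'E'
from plant import sensors, imaging
import cv2, numpy as np
o=sensors.get_obs(); print({k:np.round(v,3).tolist() for k,v in o.items()})
for n in("scene","top"):
    cv2.imwrite(f"pics/{n}0.png",imaging.capture(n)); c=imaging.calibration(n); print(n,c["fx"],c["fy"],c["cx"],c["cy"],np.round(c["world_to_cam"],3).tolist())
E
```

```text
{'time': 0.0, 'joint_positions': [1.062, 0.343, 1.525, -0.0, 1.275, -0.146], 'dq': [-0.0, 0.001, 0.0, 0.002, -0.001, 0.0], 'tau': [0.001, -43.123, -24.423, 0.072, 0.056, -0.0], 'tool_pos': [186.082, 490.436, 203.032], 'tcp_rot': [-3.14, -0.0, 2.779], 'contact_force': [0.113, 0.048, -0.129], 'moment': [0.015, -0.019, 0.041], 'grip_width': 91.802}
scene 433.45032960851825 433.45032960851825 318.19654841203044 245.99919162684606 [[-0.482, 0.876, -0.003, 225.915], [0.689, 0.377, -0.619, -332.546], [-0.541, -0.3, -0.785, 1057.351], [0.0, 0.0, 0.0, 1.0]]
top 605.8450770284056 605.8450770284056 311.7987500779615 230.13484436050578 [[-0.001, -1.0, -0.01, 26.064], [-0.992, 0.002, -0.122, 574.485], [0.122, 0.01, -0.992, 1112.593], [0.0, 0.0, 0.0, 1.0]]
```

View pics/scene0.png

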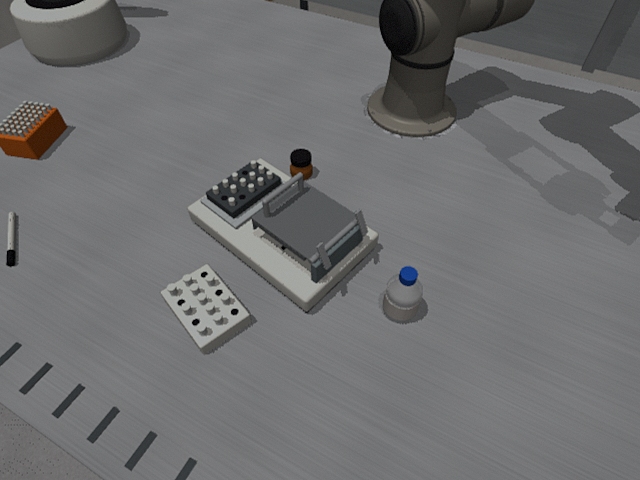

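View pics/top0.png

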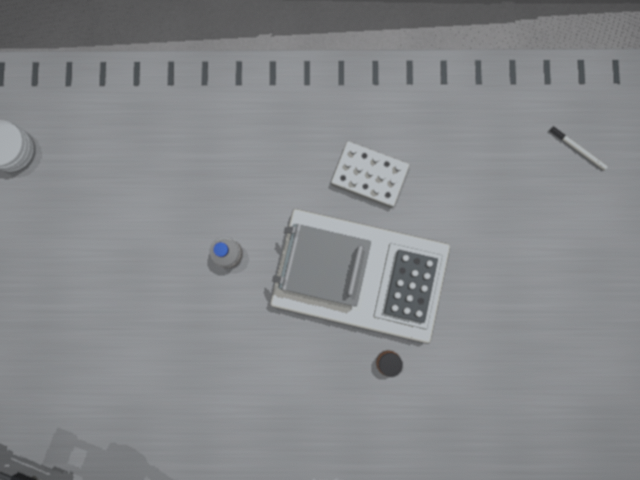

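The scene view shows the shaker at about (285,230), with the handle bar running from (267,207) to (300,180). In the top view the handle runs from (361,247) to (351,293), and the housing corners are near (294,211), (449,244), (431,341) and (272,308). I'll zoom in on both to measure.

```bash
cat > h.py <<'E'
import numpy as np, cv2
from plant import sensors, imaging
def P(n):
    c=imaging.calibration(n); K=np.array([[c["fx"],0,c["cx"]],[0,c["fy"],c["cy"]],[0,0,1]]); return K,np.array(c["world_to_cam"])
def tri(a,b):  # scene px, top px
    M=[K@W[:3] for K,W in (P("scene"),P("top"))]
    X=cv2.triangulatePoints(M[0],M[1],np.float64(a).reshape(2,1),np.float64(b).reshape(2,1)); X=(X[:3]/X[3]).ravel()
    return X,[np.round(proj(n,X)-p,1) for n,p in (("scene",a),("top",b))]
def proj(n,X):
    K,W=P(n); x=K@(W[:3]@np.r_[X,1]); return x[:2]/x[2]
def plane(n,p,z):
    K,W=P(n); d=W[:3,:3].T@np.linalg.solve(K,[*p,1]); c=-W[:3,:3].T@W[:3,3]; return c+d*(z-c[2])/d[2]
E
python3 - <<'E'
import cv2,numpy as np
a=cv2.imread("pics/scene0.png")[150:310,185:385]; b=cv2.imread("pics/top0.png")[200:350,262:462]
f=lambda i:cv2.resize(i,(800,i.shape[0]*4),interpolation=cv2.INTER_CUBIC)
cv2.imwrite("pics/c1.png",cv2.resize(f(a)[:600],None,fx=1,fy=1)); cv2.imwrite("pics/c2.png",f(b))
E
```

```text
(no output)
```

View pics/c1.png

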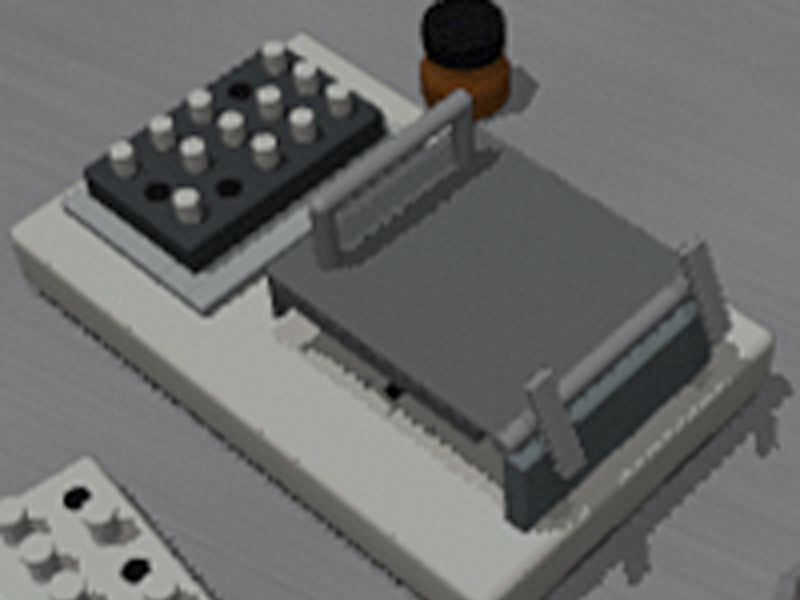

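View pics/c2.png

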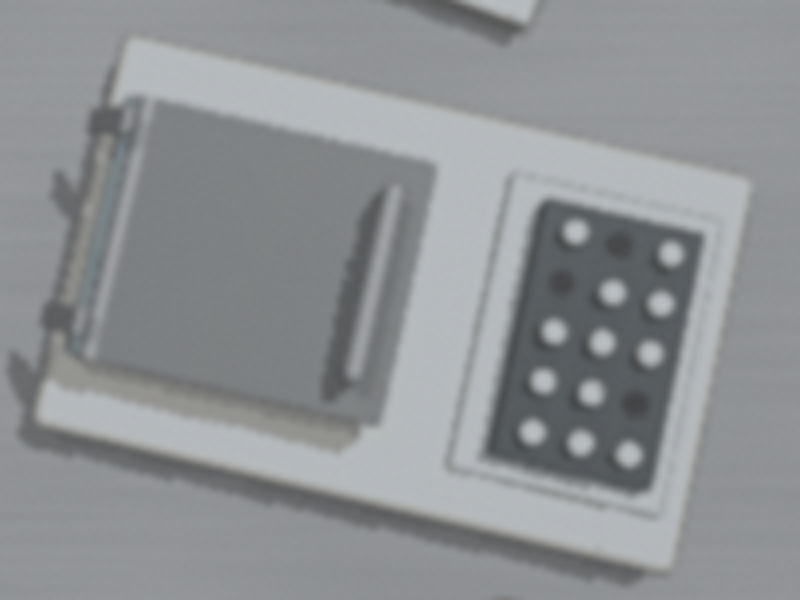

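Crop 1 shows the bar ends at crop (463,98) on the robot side and (322,207) on the far side. Crop 2 shows the bar from (397,188) to (355,376), the deck corners at (131,40), (750,180), (672,570) and (37,425), and the hinge rod from (148,100) to (92,352).

Run:
```python
from h import *
S=lambda x,y:np.array([x/4+185-.375,y/4+150-.375]); T=lambda x,y:np.array([x/4+262-.375,y/4+200-.375])
for a,b in ((S(463,98),T(355,376)),(S(322,207),T(397,188)),(S(775,335),T(37,425)),(S(12,235),T(750,180)), (S(515,432),T(148,100))): print(np.round(tri(a,b)[0],1),tri(a,b)[1])
img=np.array([plane("top",T(*p),45)[:2] for p in ((131,40),(750,180),(672,570),(37,425))])
sh=np.array([[95,95],[95,-210],[-95,-210],[-95,95]],float)
ac,bc=sh.mean(0),img.mean(0); H=(sh-ac).T@(img-bc); th=np.arctan2(H[0,1]-H[1,0],H[0,0]+H[1,1])
R=np.array([[np.cos(th),-np.sin(th)],[np.sin(th),np.cos(th)]]); o=bc-R@ac
print("yaw",th,"origin",o,"res",np.round(img-(sh@R.T+o),1).tolist())
print("handle pred",R@[0,72-114]+o, "hinge far end pred",R@[60,72]+o)
o_=sensors.get_obs(); print(o_["tcp_rot"],o_["tool_pos"])
```

```text
[453.  -41.7 134.3] [array([0.1, 0. ]), array([ 0., -0.])]
[533.4 -60.1 133.3] [array([-0.5, -0. ]), array([-0.2,  0.1])]
[432.3 101.1  41.3] [array([0.2, 0. ]), array([ 0.1, -0. ])]
[ 545.8 -232.5   40.8] [array([-0.1,  0. ]), array([-0.,  0.])]
[575.4  48.7 105. ] [array([-1.3, -0. ]), array([-0.5,  0.3])]
yaw -0.226413285816842 origin [501.91822191  -9.91247446] res [[-3.4, -3.5], [-1.9, 4.2], [3.7, 2.4], [1.5, -3.1]]
handle pred [492.48990225 -50.84054292] hinge far end pred [576.54972486  46.78090053]
[-3.14027528e+00 -1.86931282e-04  2.77882998e+00] [186.10289096 490.49758027 203.13029294]
```

```bash
cat >> h.py <<'E'
SO=np.array([501.9,-9.9]); SY=-0.226
def rel(target,yaw,start=None):  # world target of TCP -> dx,dy,dz,spin
    o=sensors.get_obs(); p,y=(o["tool_pos"],o["tcp_rot"][2]) if start is None else start
    d=np.array(target)-p; c,s=np.cos(y),np.sin(y)
    return np.round([c*d[0]+s*d[1], s*d[0]-c*d[1], -d[2], np.degrees(-((yaw-y+np.pi)%(2*np.pi)-np.pi))],1).tolist()
def sw(x,y,z):
    return np.array([SO[0]+np.cos(SY)*x-np.sin(SY)*y, SO[1]+np.sin(SY)*x+np.cos(SY)*y, z])
E
python3 - <<'E'
from h import *
print(rel([493,-51,200],SY+np.pi), rel([493,-51,120],SY+np.pi))
from h import *
b=lambda t:(72+119.9*np.cos(np.radians(162)-t), 95+119.9*np.sin(np.radians(162)-t))
y0,z0=b(0)
for t in np.arange(0,1.85,.1): y,z=b(t); print(round(t,1),round(-(y-y0),1),round(-(z-z0),1))
for n,p,z in(("top",(221,249),105),("top",(390,363),50)): print(plane(n,p,z))
E
```

```text
[-479.1, -397.4, 3.1, -7.8] [-479.1, -397.4, 83.1, -7.8]
0.0 -0.0 -0.0
0.1 -4.3 -11.2
0.2 -9.6 -21.9
0.3 -16.0 -32.0
0.4 -23.4 -41.5
0.5 -31.7 -50.1
0.6 -40.8 -57.9
0.7 -50.7 -64.7
0.8 -61.2 -70.6
0.9 -72.2 -75.3
1.0 -83.6 -78.9
1.1 -95.3 -81.4
1.2 -107.2 -82.7
1.3 -119.2 -82.7
1.4 -131.2 -81.6
1.5 -142.9 -79.3
1.6 -154.4 -75.9
1.7 -165.5 -71.3
1.8 -176.0 -65.6
[532.57751503 185.62118956 105.        ]
[ 328.86807702 -117.05721301   50.        ]
```

Request:
arm_command(
  increments=[0,-479,-397,3,-8,0,-479,-397,3,-8,0,-479,-397,3,-8,0,-479,-397,3,-8,0,-479,-397,3,-8,0,-479,-397,3,-8,0,-479,-397,3,-8,0,-479,-397,3,-8,0,-479,-397,3,-8,0,-479,-397,3,-8,0,-479,-397,3,-8,0,-479,-397,3,-8,0,-479,-397,3,-8,0.5,-479,-397,3,-8,0.5,-479,-397,3,-8],
)

```text
time: 1.98
tool_pos: [493.1, -49.6, 200.9]
tcp_rot: [3.141, 0.0, 2.92]
contact_force: [-0.4, 0.0, 0.2]
grip_width: 76.6
```

Run:
```python
from h import *
print(rel([493,-51,120],SY+np.pi))
print(sensors.get_obs()["grip_width"])
cv2.imwrite("pics/s1.png",cv2.resize(imaging.capture("scene")[60:310,160:420],None,fx=2.3,fy=2.3))
```

```text
[-0.2, -1.4, 80.9, 0.2]
76.59656195937774
```

View pics/s1.png

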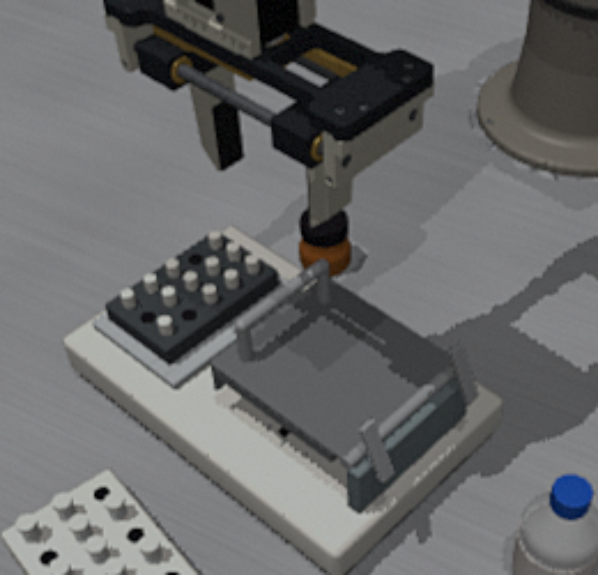

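The gripper is open above the bar, and its long body lies along the jaw direction as I assumed. Next I descend and grip.

Request:
arm_command(
  increments=[0.5,0,-1.5,20,0,0.5,0,-1.5,45,0,0.5,0,-1.5,65,0,0.5,0,-1.5,81,0,0.5,0,-1.5,81,0,1,0,-1.5,81,0,1,0,-1.5,81,0,1,0,-1.5,81,0,1,0,-1.5,81,0,1,0,-1.5,81,0,1,0,-1.5,81,0,1,0,-1.5,81,0,1,0,-1.5,81,0],
)

```text
time: 3.65
tool_pos: [492.9, -51.8, 119.7]
tcp_rot: [3.142, -0.0, 2.918]
contact_force: [0.6, 0.6, -0.6]
grip_width: 0.5
```

The opening reads 0.5 mm, so the bar isn't between the pads. I'll take a look.

Run:
```python
from h import *
print(sensors.get_obs()["grip_width"])
a=cv2.resize(imaging.capture("scene")[110:310,185:385],(400,400),interpolation=cv2.INTER_CUBIC)
b=cv2.resize(imaging.capture("top")[190:350,262:462],(400,320),interpolation=cv2.INTER_CUBIC)
cv2.imwrite("pics/s2.png",np.hstack([a,np.vstack([b,np.zeros((80,400,3),np.uint8)])]))
```

```text
0.4667447692134151
```

View pics/s2.png

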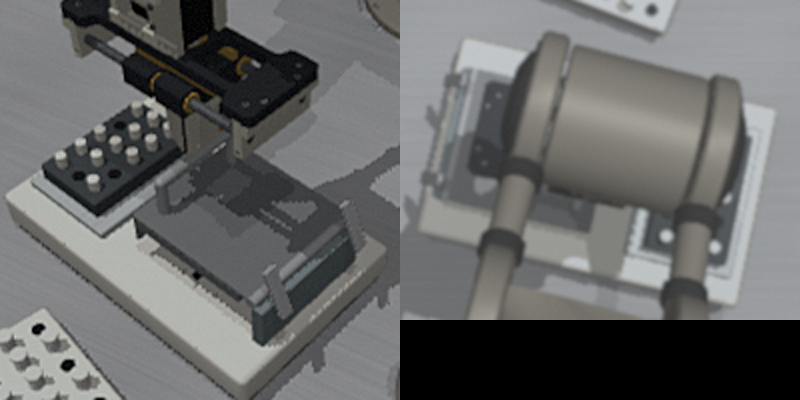

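Run:
```python
from h import *
i=imaging.capture("scene")
o=sensors.get_obs()
for X in (o["tool_pos"],[453,-41.7,134.3],[533.4,-60.1,133.3],[493,-51,132]):print(np.round((proj("scene",X)-[235,155])*8))
cv2.imwrite("pics/s3.png",cv2.resize(i[155:230,235:335],(800,600),interpolation=cv2.INTER_CUBIC))
```

```text
[386. 307.]
[524. 153.]
[237. 371.]
[385. 265.]
```

View pics/s3.png

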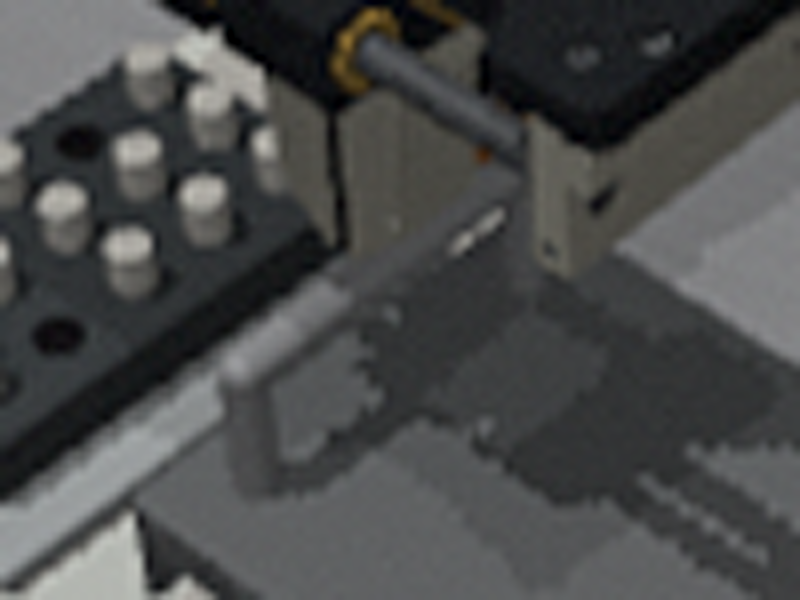

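Request:
arm_command(
  increments=[1,0,0,-30,0,1,0,0,-60,0,1,0,0,-60,0],
)

```text
time: 4.18
tool_pos: [494.3, -52.1, 181.7]
tcp_rot: [-3.141, 0.005, 2.918]
contact_force: [-0.2, 0.6, -0.8]
grip_width: 0.4
```

Run:
```python
from h import *
i=imaging.capture("scene")
o=sensors.get_obs(); print(o["grip_width"],o["tool_pos"])
c=cv2.resize(i[100:220,220:380],(800,600),interpolation=cv2.INTER_CUBIC)
p=(proj("scene",o["tool_pos"])-[220,100])*5; print(p)
cv2.drawMarker(c,tuple(int(v) for v in p),(0,0,255),0,16)
cv2.imwrite("pics/s4.png",c)
```

```text
0.49665304874851274 [493.30150701 -51.85479047 180.27598165]
[302.19552565 326.18310277]
```

View pics/s4.png

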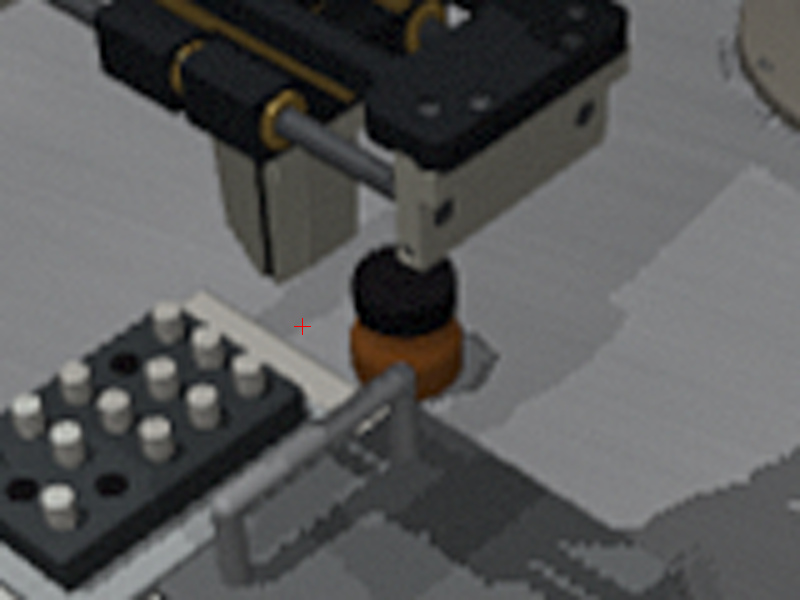

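The fingertips sit about 12 px above the projected TCP. That fits a pure height offset of about 24 mm: the real tips are higher than reported, so they shut above the bar. I'll go about 28 mm lower and grip again.

Request:
arm_command(
  increments=[0.5,0,0,0,0,0.5,0,0,0,0,0.5,0,0,0,0,0.5,0,0,0,0,0.5,0,0,0,0,0.5,0,0,30,0,0.5,0,0,60,0,0.5,0,0,80,0,0.5,0,0,89,0,0.5,0,0,89,0,1,0,0,89,0,1,0,0,89,0,1,0,0,89,0,1,0,0,89,0,1,0,0,89,0,1,0,0,89,0,1,0,0,89,0,1,0,0,89,0],
)

```text
time: 6.48
tool_pos: [493.2, -50.9, 90.9]
tcp_rot: [3.14, 0.001, 2.918]
contact_force: [0.9, 4.6, 2.3]
grip_width: 9.4
```

The bar is gripped at 9.4 mm. Now I swing the cover along its arc.

Request:
arm_command(
  increments=[1,0,4,-11,0,1,0,10,-22,0,1,0,16,-32,0,1,0,23,-42,0,1,0,32,-50,0,1,0,41,-58,0,1,0,51,-65,0,1,0,61,-71,0,1,0,72,-75,0,1,0,84,-79,0,1,0,95,-81,0,1,0,107,-83,0,1,0,119,-83,0,1,0,131,-82,0,1,0,143,-79,0,1,0,154,-76,0,1,0,154,-76,0],
)

```text
time: 8.6
tool_pos: [528.5, 99.5, 167.0]
tcp_rot: [3.141, 0.003, 2.919]
contact_force: [6.1, -1.7, 3.0]
grip_width: 9.2
```

Request:
arm_command(
  increments=[1,0,8,3,0,1,0,16,7,0,0.83,0,16,7,0,0.83,0,16,7,0,0.83,0,16,7,0,0.83,0,20,-5,0,0.83,0,24,-20,0,0.83,0,28,-40,0,0.83,0,32,-60,0,0.83,0,32,-90,0,0.83,0,32,-120,0,0.83,0,-60,-120,0,0.83,0,-160,-120,0,0.83,-100,-160,-120,0,0.83,-160,-160,-120,0,0.83,-160,-160,-120,0],
)

```text
time: 10.6
tool_pos: [649.0, -94.6, 287.8]
tcp_rot: [3.141, 0.001, 2.917]
contact_force: [-0.4, 0.0, -0.1]
grip_width: 15.8
```

Run:
```python
from h import *
o=sensors.get_obs(); print(o["time"],o["tool_pos"])
a,b=imaging.capture("scene"),imaging.capture("top")
cv2.imwrite("pics/s5a.png",a);cv2.imwrite("pics/s5b.png",b)
a=cv2.resize(a[130:310,200:400],(400,360),interpolation=cv2.INTER_CUBIC)
b=cv2.resize(b[190:350,262:462],(400,320),interpolation=cv2.INTER_CUBIC)
# knob crops
A=np.vstack([np.hstack([a[:320],b])])
cv2.imwrite("pics/s5.png",cv2.resize(A,(800,320)))
```

```text
10.6 [648.97489809 -94.61526855 287.77292912]
```

View pics/s5.png

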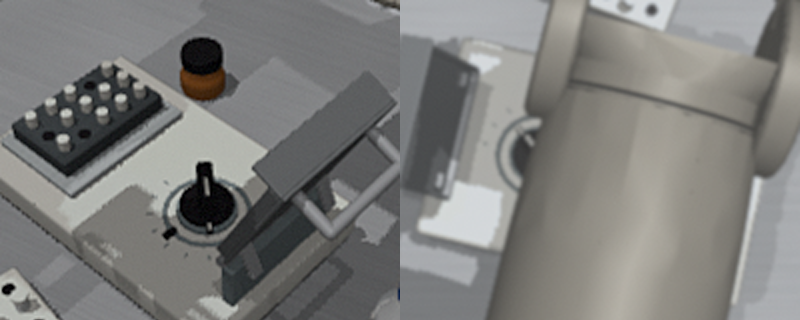

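The cover is open on its stop. The knob is at about crop (205,205), its nose near (210,228) and the tab near (170,233). I'll zoom in on the knob.

Run:
```python
import cv2
a=cv2.imread("pics/s5a.png")[200:260,265:345]
cv2.imwrite("pics/k.png",cv2.resize(a,(800,600),interpolation=cv2.INTER_CUBIC))
from h import *
for X in (sw(0,0,89),sw(0,0,56),sw(30,0,56)):print((proj("scene",X)-[265,200])*10)
```

```text
[381.25264569 185.30660362]
[387.0640652  313.74360572]
[265.81489697 415.40857052]
```

View pics/k.png

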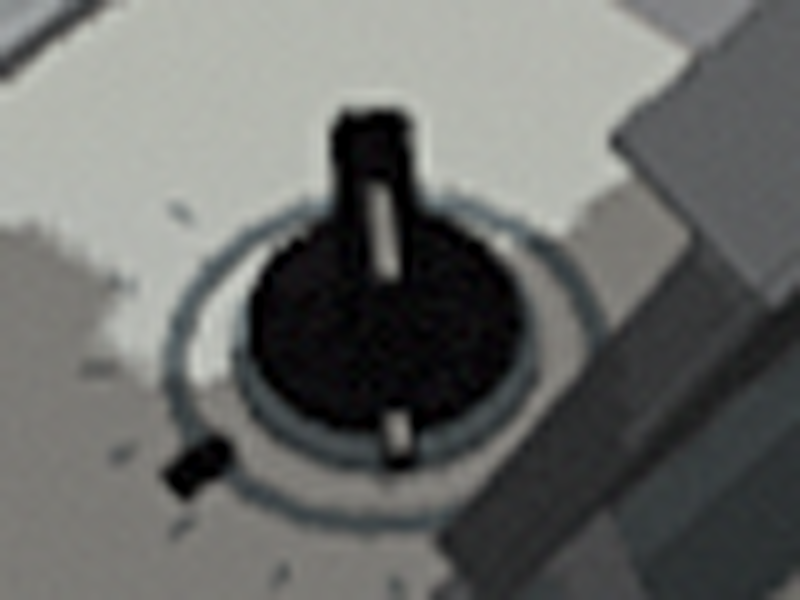

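The knob nose is at (397,450), the bar's white line runs from (375,187) to (389,277), and the tab is centred at (200,467) with its inner side at (228,450).

Run:
```python
from h import *
f=lambda x,y,z:plane("scene",(x/10+265-.45,y/10+200-.45),z)[:2]
ang=lambda v:-(np.arctan2(v[1],v[0])-SY)
for n,p in (("nose",f(397,452,57)),("tab in",f(228,450,52)),("tab c",f(200,467,51))): v=p-SO; print(n,np.hypot(*v),ang(v))
v=f(389,277,89)-f(375,187,89); print("bar",np.hypot(*v),ang(v)); print(f(375,187,89),f(389,277,89),SO)
```

```text
nose 30.1631083203242 -0.7808829446807739
tab in 37.40333462118092 0.08567320948784077
tab c 42.76510785644952 0.1117910742436993
bar 19.880341586610133 -0.8672230680076024
[502.21585015 -11.77827369] [5.18147255e+02 1.13669756e-01] [501.9  -9.9]
```

The knob is at about -0.82 rad and the tab at about 0.10. The gripper's 190 mm body would foul the open cover in a normal grip at the start angle. So I'll push the pointer end with shut fingers, with the body lying along the shaker's x axis.

Run:
```python
from h import *
print(sensors.get_obs()["joint_positions"])
for y in (SY+np.pi/2,SY-np.pi/2):
  print(y,rel(sw(13,37,200),y),rel(sw(13,37,46),y))
```

```text
[-2.62754505e-01  5.66874386e-01  9.46967864e-01 -3.13891483e-04
  1.62995284e+00 -1.60754453e+00]
1.3447963267948966 [150.7, 87.6, 84.0, 90.0] [150.7, 87.6, 238.0, 90.0]
-1.7967963267948965 [150.7, 87.6, 84.0, -90.0] [150.7, 87.6, 238.0, -90.0]
```

Request:
arm_command(
  increments=[1,50,30,0,10,1,100,60,0,20,1,151,88,0,30,1,151,88,0,40,1,151,88,20,50,1,151,88,50,60,1,151,88,84,70,1,151,88,84,80,1,151,88,84,90,1,151,88,84,90,1,151,88,84,90],
)

```text
time: 12.08
tool_pos: [519.8, 26.4, 203.3]
tcp_rot: [3.141, -0.0, 1.351]
contact_force: [0.0, 0.4, -0.4]
grip_width: 0.8
```

Run:
```python
from h import *
for t in (sw(13,37,200),sw(13,37,46),sw(13,21,46)): print(rel(t,SY+np.pi/2))
```

```text
[-2.4, 3.7, 3.3, 0.4]
[-2.4, 3.7, 157.3, 0.4]
[-18.4, 3.6, 157.3, 0.4]
```

Request:
arm_command(
  increments=[1,0,0,50,0,1,0,0,100,0,1,0,0,125,0,1,0,0,140,0,1,0,0,154,0,1,0,0,154,0,1,0,0,154,0],
)

```text
time: 12.95
tool_pos: [520.5, 26.2, 49.5]
tcp_rot: [3.14, -0.0, 1.348]
contact_force: [0.4, -0.9, 0.8]
grip_width: 0.6
```

Request:
arm_command(
  increments=[1,-6,0,0,0,1,-10,0,0,0,1,-14,0,0,0,1,-18,0,0,0,1,-18,0,0,0,1,-18,0,0,0],
)

```text
time: 13.7
tool_pos: [521.2, 10.7, 49.9]
tcp_rot: [3.131, -0.006, 1.346]
contact_force: [15.7, 13.3, -6.5]
grip_width: 0.5
```

Run:
```python
from h import *
p=sensors.get_obs()["tool_pos"][:2]-SO; c,s=np.cos(SY),np.sin(SY); print("tool in shaker",c*p[0]+s*p[1],-s*p[0]+c*p[1])
i=imaging.capture("scene"); cv2.imwrite("pics/s6.png",i)
cv2.imwrite("pics/k6.png",cv2.resize(i[180:260,255:355],(750,600),interpolation=cv2.INTER_CUBIC))
```

```text
tool in shaker 14.209036963944923 24.394652818624706
```

View pics/k6.png

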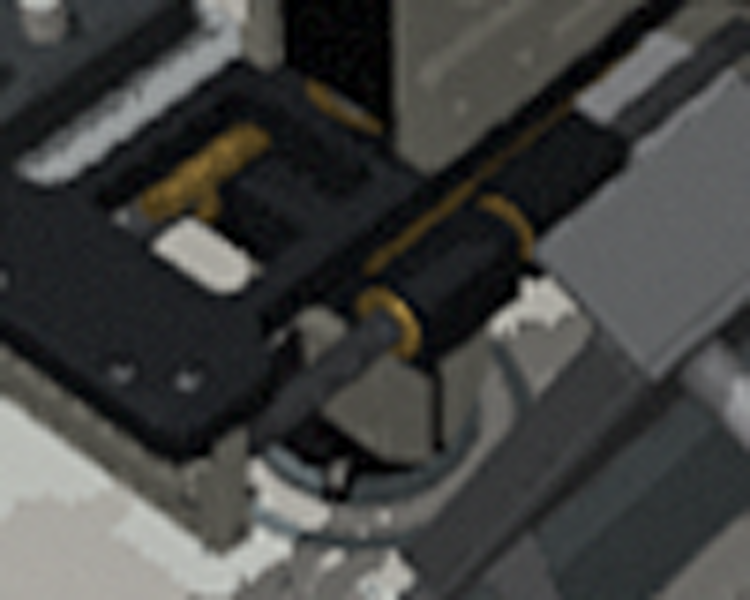

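The nose has moved to crop (338,478), so the knob has turned part of the way, but the push force is rising because the corner sticks on the finger face. I'll work out the angle and follow the arc instead.

Run:
```python
from h import *
p=plane("scene",(338/7.5+255-.43,480/7.5+180-.43),57)[:2]-SO; print(np.hypot(*p),-(np.arctan2(p[1],p[0])-SY))
for k in(.82,.6,.5,.4,.3,.2,.1,0,-.1): print(k,np.round(21.2*np.array([np.cos(k+.337),np.sin(k+.337)]),1))
print(sensors.get_obs()["contact_force"])
```

```text
28.273186044899255 -0.5070523367072896
0.82 [ 8.5 19.4]
0.6 [12.6 17.1]
0.5 [14.2 15.7]
0.4 [15.7 14.2]
0.3 [17.  12.6]
0.2 [18.2 10.8]
0.1 [19.2  9. ]
0 [20.  7.]
-0.1 [20.6  5. ]
[14.99615905 13.39844927 -6.76114258]
```

Request:
arm_command(
  increments=[1,0,2,0,0,1,-1,4,0,0,1,-2,5,0,0,1,-3,6,0,0,1,-4,7,0,0,1,-5,8,0,0,1,-5,8,0,0,1,-5,8,0,0],
)

```text
time: 14.75
tool_pos: [524.5, 3.0, 49.6]
tcp_rot: [3.137, -0.003, 1.347]
contact_force: [5.1, 7.4, 0.7]
grip_width: 0.4
```

```bash
cat >> h.py <<'E'
def st():
    o=sensors.get_obs(); p=o["tool_pos"][:2]-SO; c,s=np.cos(SY),np.sin(SY); f=o["contact_force"]
    print("tool in shaker",c*p[0]+s*p[1],-s*p[0]+c*p[1],o["tool_pos"][2],"F",c*f[0]+s*f[1],-s*f[0]+c*f[1],f[2],o["time"])
E
python3 -c "
from h import *
st()"
```

```text
tool in shaker 19.18018954418072 17.600718792672517 49.631146503503864 F 3.2870836193155766 8.309992437199675 0.6738527789719959 14.75
```

Request:
arm_command(
  increments=[1,-1.5,0.5,0,0,1,-3,1,0,0,1,-3,1,0,0,1,-3,1,0,0],
)

```text
time: 15.25
tool_pos: [525.7, 1.1, 49.7]
tcp_rot: [3.136, -0.005, 1.346]
contact_force: [7.7, 13.5, 0.5]
grip_width: 0.7
```

```bash
python3 -c "
from h import *
st()"
```

```text
tool in shaker 20.765027224543637 16.03367260817964 49.749773648497076 F 4.430981798916951 14.900405652267608 0.5413157117281778 15.25
```

Past about 0 rad only the finger's rear edge bears on the bar, so the lever is short. I'll shift the finger outward along the bar and then push again.

Request:
arm_command(
  increments=[1,4,2,0,0,1,4,10,0,0,1,4,10,0,0,1,4,10,0,0],
)

```text
time: 15.75
tool_pos: [533.2, 0.2, 48.5]
tcp_rot: [-3.141, 0.0, 1.347]
contact_force: [0.2, -0.3, 0.7]
grip_width: 0.3
```

```bash
python3 -c "
from h import *
st()
i=imaging.capture('scene')
cv2.imwrite('pics/s7.png',i)
# bright/low-sat blobs near nose region
K=i[232:256,275:315].max(2); print(*[' '.join(f'{v:3d}' for v in r) for r in K],sep='\n')
print(proj('scene',sw(30,0,57)), proj('scene',sw(30*np.cos(.1),-30*np.sin(.1),57)),proj('scene',sw(37*np.cos(.1),-37*np.sin(.1),51)))
"
```

```text
tool in shaker 28.284013331556746 16.88500041857434 48.534907587603215 F 0.24831475703300931 -0.23120405194420823 0.7453450467489822 15.75
 34  39  34  30  42 124 168  94  91 101 146  52  44  48  51  50  51  47  36  52  78  82  66  43  13  17  19   7  22  57  88  85  83  79  85  79  17  11  16   8
 35  39  35  33  31 107 165 100  85  78  74  43  48  54  51  46  46  44  56  76  87  81  81  72  56  27  19  26  13  58  88  81  83  82  82  66  13   4  11  17
 40  38  38  34  20  87 143 102  68  53  46  49  53  49  47  42  44  63  80  85  86  79  80  84  81  65  64  63  15  50  85  83  80  84  76  42   0   5  17  11
 32  37  33  27   1  67 120  72  42  48  53  54  59  43  37  51  72  82  82  82  81  77  79  82  81  82  88  75  17  51  86  79  80  82  67  11  10  19  10  12
 39  34  28   9  12  44  79  40  45  53  51  51  60  46  50  74  81  82  79  80  77  75  80  80  81  81  85  73  16  48  85  83  83  76  40   2   9   7  15   5
 31  24  15  12  10  21  45  51  52  52  47  45  45  55  76  85  82  77  78  79  74  77  78  79  79  81  81  73  14  48  86  83  79  60  11   5  10  12  10   3
 
[... 2262 characters left out ...]
 185 150 129 147 156 172 176 169 132  99 105 106  94  83  77  76  73  68  65  64  63  62  59  63  64  62  66  70  70  56  58  59  56  57
 78  80 134 198 190 190 176 140 169 198 195 178 150 132  97 102 103 107 124 148  98  98  93  90  88  82  75  82  90  88  89  89  87  75  52  54  54  58  56  57
 78  67 126 200 193 190 184 178 194 196 192 153 102  98 100 103 104 102 122 145 101 108 106 106 105 116 134  96 108 107 108 107 108  93  50  57  60  58  60  60
 60  51 128 201 189 190 190 192 194 185 142 106  99 103 102  97 100 103 103 103 102 102 104 100 113 160 176 131  97 105 118 117 120 116  77  49  54  55  58  58
[291.55110976 241.16863061] [290.33433994 240.19892644] [287.36223156 244.60957204]
```

Request:
arm_command(
  increments=[1,-1,0,0,0,1,-2,0,0,0,1,-2,0,0,0,1,-2,0,0,0],
)

```text
time: 16.3
tool_pos: [533.0, -1.4, 48.7]
tcp_rot: [3.142, -0.0, 1.348]
contact_force: [-0.0, 0.2, 0.6]
grip_width: 0.5
```

```bash
python3 -c "
from h import *
st()"
```

```text
tool in shaker 28.42278386978115 15.30091922806647 48.72518608369233 F -0.08692852772601695 0.21886606905758746 0.6394484320665403 16.3
```

Request:
arm_command(
  increments=[1,8,0,0,0,1,10,0,-40,0,1,10,0,-90,0,1,10,0,-150,0,1,10,-50,-170,0,1,0,-100,-170,0,1,-40,-120,-170,0,1,-80,-120,-170,0,1,-80,-120,-170,0],
)

```text
time: 17.42
tool_pos: [398.0, -54.2, 219.1]
tcp_rot: [3.141, 0.0, 1.345]
contact_force: [-0.0, 0.5, -0.0]
grip_width: 0.3
```

```bash
python3 -c "
from h import *
st()
i=imaging.capture('scene'); cv2.imwrite('pics/s8.png',i)
cv2.imwrite('pics/k8.png',cv2.resize(i[200:260,265:345],(800,600),interpolation=cv2.INTER_CUBIC))
"
```

```text
tool in shaker -91.34365244754383 -66.48746181729804 219.0909117025842 F -0.10413034330595218 0.437995523410036 -0.03747816494144217 17.425
```

View pics/k8.png

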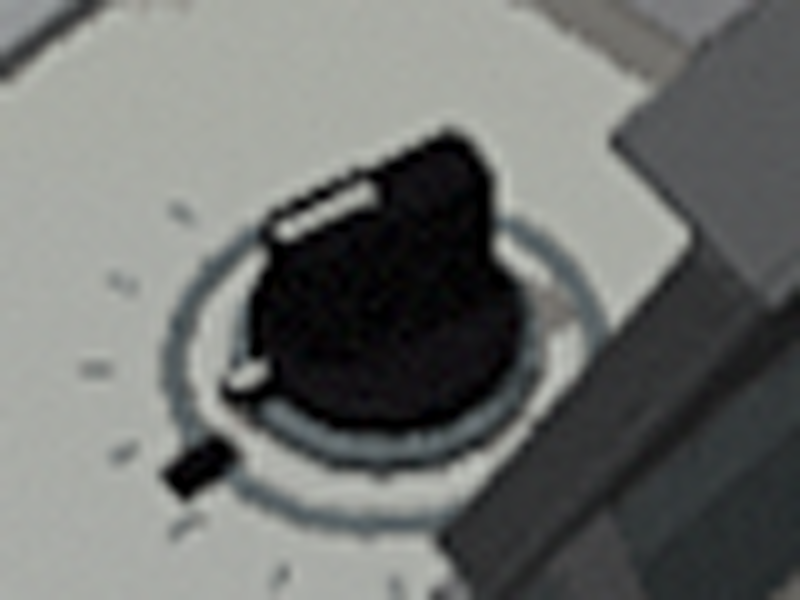

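The nose is now at (237,388), past the tab, whose inner side is at (230,448). The bar's line runs from (378,188) to (280,233). I'll compute the angles.

Run:
```python
from h import *
f=lambda x,y,z:plane("scene",(x/10+265-.45,y/10+200-.45),z)[:2]
ang=lambda v:-(np.arctan2(v[1],v[0])-SY)
for n,p in (("nose",f(237,388,57)),("nose59",f(237,388,59)),("tab in",f(230,448,51)),("tab c48",f(202,467,48)),("tab c",f(202,467,51))): v=p-SO; print(n,np.hypot(*v),ang(v))
v=f(280,233,89)-f(378,188,89); print("bar",np.hypot(*v),ang(v))
print(proj("scene",sw(0,0,57))*10-[2650,2000])
for a in (0,.1,.2,.3,.4): print(a,[np.round(proj("scene",sw(r*np.cos(a),-r*np.sin(a),z))*10-[2650,2000]) for r,z in((30,57),(40,51))])
```

```text
nose 30.48832117490204 0.2803909534319583
nose59 31.23750815420021 0.23293606175352657
tab in 36.40611009290584 0.10590211755535398
tab c48 41.20197912012275 0.15396118036842685
tab c 42.51476695710993 0.10648483395991384
bar 18.71861079461799 0.2856325259357714
[386.89391108 309.98306405]
0 [array([266., 412.]), array([226., 469.])]
0.1 [array([253., 402.]), array([210., 456.])]
0.2 [array([243., 391.]), array([196., 441.])]
0.3 [array([233., 380.]), array([184., 426.])]
0.4 [array([226., 368.]), array([174., 410.])]
```

The knob is at about 0.27 and the tab at about 0.11, a slight overshoot. The jaw direction is now safe, so I'll grip the bar by its ends and turn back about 9°.

Run:
```python
from h import *
print(rel(sw(0,0,210),SY+np.pi/2-.27),rel(sw(0,0,47),SY+np.pi/2-.27))
```

```text
[65.4, 91.3, 9.0, 15.5] [65.4, 91.3, 172.0, 15.5]
```

Request:
arm_command(
  increments=[0.1,30,40,9,8,0.1,65,91,9,15.5,0.1,65,91,9,15.5,0.1,65,91,9,15.5,0.1,65,91,9,15.5,0.1,65,91,9,15.5,0.1,65,91,9,15.5,0.1,65,91,9,15.5,0.1,65,91,9,15.5,0.1,65,91,9,15.5,0.1,65,91,9,15.5,0.1,65,91,9,15.5],
)

```text
time: 18.98
tool_pos: [501.4, -9.6, 209.7]
tcp_rot: [-3.141, -0.0, 1.077]
contact_force: [-1.0, 0.5, 0.4]
grip_width: 82.6
```

Run:
```python
from h import *
st(); print(rel(sw(0,0,47),SY+np.pi/2-.27))
```

```text
tool in shaker -0.5243188184631915 0.1959437797112768 209.66388416235392 F -1.0707047082938637 0.3071572940924051 0.42492445526797046 18.975
[-0.1, 0.6, 162.7, 0.1]
```

Request:
arm_command(
  increments=[0.1,0,0.5,50,0,0.1,0,0.5,95,0,0.1,0,0.5,130,0,0.1,0,0.5,150,0,0.1,0,0.5,162,0,0.1,0,0.5,162,0,0.1,0,0.5,162,0],
)

```text
time: 19.85
tool_pos: [502.6, -10.0, 48.5]
tcp_rot: [3.14, -0.001, 1.077]
contact_force: [0.3, 0.2, 0.3]
grip_width: 82.6
```

Request:
arm_command(
  increments=[1,0,0,0,0,1,0,0,0,0,1,0,0,0,0,1,0,0,0,0,1,0,0,0,0,1,0,0,0,0,1,0,0,0,0,1,0,0,0,0],
)

```text
time: 20.85
tool_pos: [503.1, -10.3, 47.9]
tcp_rot: [3.139, -0.001, 1.077]
contact_force: [4.6, -2.2, -1.2]
grip_width: 39.7
```

Gripped at 39.7 mm, which matches the bar's length. Next: turn back, hold, then release.

Request:
arm_command(
  increments=[1,0,0,0,-3,1,0,0,0,-6,1,0,0,0,-9,1,0,0,0,-9,1,0,0,0,-9,1,0,0,0,-9,0.1,0,0,0,-9,0.1,0,0,0,-9,0.1,0,0,0,-9,0.1,0,0,0,-9,0.1,0,0,0,-9,0.1,0,0,0,-9,0.1,0,0,-50,-9,0.1,0,0,-100,-9,0.1,0,0,-160,-9,0.1,-30,-50,-170,-9,0.1,-60,-100,-170,-9,0.1,-80,-120,-170,-9,0.1,-80,-120,-170,-9],
)

```text
time: 23.22
tool_pos: [357.2, -23.5, 218.2]
tcp_rot: [3.14, -0.0, 1.233]
contact_force: [0.5, 0.0, 0.1]
grip_width: 82.3
```

Run:
```python
from h import *
st(); i=imaging.capture('scene'); cv2.imwrite('pics/s9.png',i)
c=cv2.resize(i[200:260,265:345],(800,600),interpolation=cv2.INTER_CUBIC)
cv2.imwrite("pics/k9.png",c)
f=lambda x,y,z:plane("scene",(x/10+265-.45,y/10+200-.45),z)[:2]
ang=lambda v:-(np.arctan2(v[1],v[0])-SY)
old=cv2.imread("pics/k8.png")
for n,im in (("k8",old),("k9",c)):
    g=cv2.cvtColor(im,cv2.COLOR_BGR2GRAY); d=cv2.absdiff(g,cv2.cvtColor(old,cv2.COLOR_BGR2GRAY))
    # white blobs enclosed by black knob
    dark=(g<45).astype(np.uint8); br=(g>95).astype(np.uint8)
    nl,lab,s,ce=cv2.connectedComponentsWithStats(br)
    for k in range(1,nl):
        if 200<s[k,4]<8000: 
            q=cv2.minAreaRect(np.argwhere(lab==k)[:,::-1].astype(np.float32)); print(n,s[k].tolist(),np.round(ce[k]),np.round(cv2.boxPoints(q)).tolist())
    nl,lab,s,ce=cv2.connectedComponentsWithStats(dark)
    for k in range(1,nl):
        if 500<s[k,4]<80000: print(n,"dark",s[k].tolist(),np.round(ce[k]))
```

```text
tool in shaker -137.93167574798466 -45.693626166489224 218.15361443521877 F 0.48512928473264727 0.1442438770147153 0.142875066405461 23.225
k8 [0, 0, 74, 55, 2248] [25. 19.] [[-0.0, 0.0], [73.0, 0.0], [73.0, 54.0], [0.0, 54.0]]
k8 [276, 182, 98, 58, 2001] [326. 211.] [[272.0, 225.0], [368.0, 179.0], [378.0, 199.0], [282.0, 245.0]]
k8 [270, 406, 173, 49, 1891] [345. 437.] [[265.0, 437.0], [271.0, 404.0], [443.0, 438.0], [437.0, 470.0]]
k8 [455, 407, 43, 30, 389] [475. 423.] [[452.0, 430.0], [495.0, 404.0], [501.0, 414.0], [458.0, 440.0]]
k8 dark [224, 135, 301, 302, 57953] [391. 305.]
k8 dark [622, 256, 72, 84, 866] [660. 296.]
k8 dark [496, 292, 304, 308, 11723] [680. 424.]
k8 dark [455, 373, 138, 157, 1742] [528. 450.]
k8 dark [166, 437, 69, 60, 2301] [201. 466.]
k8 dark [701, 451, 80, 100, 1922] [738. 499.]
k8 dark [770, 470, 30, 70, 1225] [788. 508.]
k8 dark [731, 507, 69, 93, 2382] [764. 561.]
k8 dark [643, 535, 104, 65, 3279] [689. 572.]
k9 [0, 0, 73, 55, 2243] [25. 19.] [[-0.0, 0.0], [72.0, 0.0], [72.0, 54.0], [0.0, 54.0]]
k9 [285, 188, 89, 63, 1949] [329. 219.] [[281.0, 237.0], [367.0, 180.0], [379.0, 199.0], [293.0, 255.0]]
k9 [244, 375, 38, 33, 841] [263. 390.] [[236.0, 387.0], [271.0, 367.0], [285.0, 391.0], [249.0, 411.0]]
k9 [287, 396, 221, 59, 2212] [389. 435.] [[286.0, 417.0], [507.0, 396.0], [512.0, 441.0], [291.0, 463.0]]
k9 dark [242, 125, 283, 314, 57899] [391. 303.]
k9 dark [595, 257, 99, 115, 1188] [649. 309.]
k9 dark [496, 293, 304, 307, 11703] [681. 423.]
k9 dark [463, 373, 131, 148, 1661] [528. 450.]
k9 dark [167, 437, 69, 60, 2317] [201. 466.]
k9 dark [639, 447, 161, 153, 9546] [729. 548.]
```

Run:
```python
from h import *
f=lambda x,y,z:plane("scene",(x/10+265-.45,y/10+200-.45),z)[:2]
ang=lambda v:-(np.arctan2(v[1],v[0])-SY)
print("bar k8",ang(f(277,235,89)-f(373,189,89)),"bar k9",ang(f(287,246,89)-f(373,189.5,89)))
for z in(57,59): v=f(263,390,z)-SO; print("nose k9",np.hypot(*v),ang(v))
for z in(49,51): v=f(201,466,z)-SO; print("tab",np.hypot(*v),ang(v))
# cover check: compare region of cover before/after
a,b=cv2.imread("pics/s5a.png"),cv2.imread("pics/s9.png")
for n,r in(("cover",np.s_[165:300,325:400]),("jar",np.s_[145:185,285:318]),("bottle",np.s_[262:325,380:430]),("rack",np.s_[262:352,160:255])): print(n,cv2.absdiff(a[r],b[r]).mean())
```

```text
bar k8 0.26587172066447184 bar k9 0.11103765756590459
nose k9 27.122258019456353 0.17947998586001454
nose k9 28.027789358947896 0.12981102159859884
tab 41.62721765966516 0.14455005519649008
tab 42.50416551832612 0.11306313432135326
cover 9.567078189300412
jar 7.09469696969697
bottle 7.11989417989418
rack 8.878557504873294
```

```bash
python3 -c "
from plant import ticket
print(ticket.close_job())"
```

```text
the job is handed in; nothing more can be done
None
```

The cover is propped open on its stop and the knob's pointer is lined up with the tab. I handed the job in at about 23 s of the 51 s allowed; no verdict was reported.

**What I did**
- **Cover:** I swung it over by the bar handle and let go. My first grip closed above the bar, because in the camera image the fingertips sit about 24 mm higher than the reported TCP. I corrected for that and the second grip held.
- **Knob:** I pushed it clockwise with shut fingers from about -0.8 rad. It overshot to about 0.27, so I gripped the bar by its ends, turned it back 9° and released it.

**Last checks**
- **Pointer:** the bar line reads 0.11 rad and the nose 0.13 to 0.18, depending on the height assumed. The tab reads 0.11 to 0.145, so the readings agree within about 0.07 rad, against the 0.165 rad allowed.
- **Cover:** its outline in the image is the same as just before the last turn.
- **Robot:** it stands clear of everything, with contact force about 0.5 N.

**Less certain**
- The final knob position rests on computed values only, because I had used up the 12 picture views.
- The before/after image difference for the bottle, rack and jar (mean 7 to 9 grey levels) was inconclusive. Lighting and the arm's shadow had changed, and I made no direct measurement of them. No move went near them except at height.
- The overshoot carried the pointer past the tab and back. I held it there about 0.4 s before releasing and it has stayed put, so step 2 should count.

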